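Lay the resin bottle in its cradle and hold the store box open

TASK

Lay the tall black bottle (it is standing on the worktop) on its side in the V-notched metal cradle, its foot at the cradle's stop and its cap at the raised open end; set it down and let go of it, do not drop it. Then lift the self-closing lid of the white storage box that has the long tab, by that tab, to 60 degrees from closed and finish while holding it still there with the gripper, so that I can put the loaded cradle inside with both hands. Leave the cradle and the other things on the worktop where they are.

Things in the scene. Friction and masses are not known exactly. Their poses are not given: they have to be found in the camera images.
- bottle: Tall black plastic bottle with a white paper band, standing upright on the worktop at the start. Round body 36 mm in diameter from the foot to 76 mm up, then a shoulder to the 18 mm cap; 98 mm tall in all, 0.1 to 0.15 kg, the centre of mass about 42 mm above the foot. Origin: centre of its foot; own z axis runs from foot to cap.
- bottle_cap (a point): Centre of the top of the bottle's cap, on the bottle's z axis 98 mm from its foot.
- cradle: Loose aluminium bottle cradle, 0.6 kg: base plate 116 x 62 x 6 mm with two 90-degree V yokes (each 6 mm thick, 42 mm wide, open upwards) and a foot stop plate, 34 x 44 mm, at its +x end. A 36 mm bottle lies in the V's in the cradle's x-z plane, sloping 15 degrees: foot low at the stop, cap high towards the cradle's -x. Origin: centre of the underside; z up.
- cradle_foot (a point): Where the centre of the lying bottle's foot belongs, 34 mm above the worktop; the stop's face is 1 mm behind it. Measured from here along the lying bottle, the yokes are at 10 and 70 mm; from 13 to 67 mm the sides are open for fingers down to the 6 mm base plate. The yokes' tops are about 7 mm below the bottle's axis.
- cradle_cap (a point): Where the centre of the top of the bottle's cap belongs when it lies in the cradle, 98 mm from cradle_foot (59 mm above the worktop). The direction from cradle_foot to cradle_cap is the lying bottle's axis.
- box: White plastic storage box, fixed, 140 mm (x) by 220 mm (y) and 85 mm high, walls 5 mm, empty, covered by the pale grey lid (two tabless closed boxes stand at the back edge). Origin: centre of its underside; its front with the lid's tab faces its own -x, the hinge is along its +x rim; z up.
- lid (a joint): Angle of the grey lid, rad: 0 closed, grows as its front rises, stop at 1.75; 60 degrees is 1.047. The lid (144 x 224 x 6 mm, 0.16 kg) is sprung and falls shut from any angle when let go; about 1 N at the tab lifts it.
- lid_hinge (a point): Point on the hinge line in the middle of the box's far rim, 85 mm above the worktop. The hinge line runs along the box's y axis.
- lid_tab (a point): A point on the lid's tab, a bar 16 mm wide (along box y), 10 mm thick, projecting 50 mm from the middle of the lid's front edge in the lid's plane, free all round. The point is mid-thickness, 35 mm ahead of the lid's front edge; with the lid shut it is 177 mm in front of lid_hinge (box -x) and 5 mm above it. It turns with the lid: x to the hinge, y along it, z out of the lid's top.
- jar: Bystander: white jar, 50 mm in diameter, 52 mm tall, standing; may be in either place beside the bottle. Origin: centre of its underside.
- dropper: Bystander: small black bottle, 24 mm in diameter, 52 mm tall, standing. Origin: centre of its underside.
- mirror: Bystander: blue hand mirror lying flat, 84 mm disc with a handle along its -y, 187 mm long, 8 mm thick. Origin: underside of the disc's centre.
- syringe: Bystander: small white syringe with an orange plunger lying flat, about 125 mm long along its x, 14 mm thick. Origin: underside of its barrel's middle.
Not all that is in view belongs to the job. What is shaped like the bottle but orange or pink is not meant.

How it is judged:
By the outcome, as a careful person would: the job done as asked, in the order asked, and still so for the second after the job is handed in, while the arm keeps its last pose, push and grip.
It also fails if it takes over 61 s, if anything falls off the work surface, if the arm or the gripper's body presses on something with over 40 N, if the wrist force passes 120 N, or if a joint passes its speed limit or range.

ROBOT

A 6-joint arm with a two-finger parallel gripper is mounted at the origin on the work surface. World frame = base frame: x ahead of the robot, y to its left, z up, the work surface at z = 0. Lengths are in mm, angles in rad, forces in N, time in s.
With the tool pointing down it reaches from about 275 to 750 mm from the base axis. Payload 10.2 kg.
Tool frame: the origin (TCP) lies between the finger pads; the fingertips stand 11 mm ahead of it and the grasp point (between the pads) lies 8 mm behind it; z points along the fingers, y is the line along which they close (so a half turn about z gives the same grasp; the last joint's range is limited). The gripper opens to 85 mm and grips with 20 to 120 N. Pads are 22 mm wide; open, the fingers measure 114 mm over their backs; the gripper's body (76 mm by 85 mm) begins 54 mm behind the grasp point. The pads swing forward as they close: fully open they stand 13 mm farther back than shut.
Start: joints at [1.082, 0.313, 1.498, -0, 1.331, -0.223], TCP at [137.92, 506.566, 242.294] pointing down, gripper open.
Joint ranges: [-2.94, 2.94], [-0.97, 2.17], [0.19, 2.56], [-1.23, 4.37], [0.02, 3.11], [-2.88, 2.88]. Speed limits (rad/s): [2.39, 2.39, 3.01, 3.14, 3.14, 3.14].

INTERFACE

Orientations are given as a unit quaternion [w, x, y, z].
In Python, from rig import sense, eyes, finish_job gives the robot as it stands.
- The arm moves only by the shell command python3 -m jog 'ROWS' [FORCE]. ROWS is JSON, a list of rows, each a list of 7 numbers: the shift along the tool's x, y, z in m, then the turn, a rotation vector about the tool's x, y, z in rad, then the finger opening in m, from 0 to 0.0854. In form: [[dx, dy, dz, rx, ry, rz, gripper], ...]. A call has 1 to 5 rows; each row shifts and turns the commanded pose from where the row before left it, along the tool's axes as they then stand; what a row does not reach is not made up. A row lasts 1/10 s, in which the tool goes at most 50 mm and 8.59 degrees, less where a joint would pass 70% of its speed; a pose out of reach is approached as far as the arm can. A call is refused whole if a number of a shift passes 0.05 or a number of a turn 0.15, either way. A call with a gripper value outside its range is refused whole. The fingers move at their own pace and stop on an object; FORCE is the grip in N (left out, the last holds). Time passes only in rows, so rows that do not move let the fingers close. It gives the time, the measured TCP pose, the force, the opening and the grip force at its end, in the units of the state.
- sense(): the state, without advancing time (a new reading comes with each control period).
- eyes.capture(name): name is "side" or "top" or "wrist"; returns the picture (384x512x3 uint8, red, green, blue); there is no depth.
- eyes.calibration(name): a dict with "fx", "fy", "cx", "cy" (pixels), "cam_to_world" (4x4, takes a point from camera to world coordinates); the wrist camera has in their place "mount" (4x4, takes a point from camera to tool coordinates, whose origin is the TCP and whose axes are the flange's). Camera axes: x right, y down, z forward; pixel columns grow to the right and rows downward; lengths in mm; the calibration is good to about 2 mm. A picture is of the moment at which its call begins: read the wrist's pose just before it. calibration takes no time and is no camera call.
- finish_job(): hands the job in; it is judged then, once.
The state is a dict: "time_s": time; "joints": joint angles; "dq": joint speeds; "tau": joint torques, N m; "eef_pos": TCP position; "ee_rot": TCP orientation; "force": force on the tool from outside, world axes, zero at the start; "wrist_torque": the same for the moment, N m; "grip_width": opening from 0.0 (shut) to 1.0 (fully open); "grip_force": force on a finger pad.
Only numpy, scipy, OpenCV 4.12 (cv2) and the standard library are available. Lean on these libraries where they do the work, as an engineer would, in place of code of your own. Each camera call takes 0.05 s, during which the arm holds its last target. There are 200 camera calls.

## Working session

There is one attempt and no reset: what is moved stays moved. The work goes in short steps, Python scripts to look and compute and a shell command to move; the robot and the scene stay as the last step left them, time stands still between calls to the robot, and variables do not carry over. Pictures are saved under pics/ and viewed, at most 10 in all, crops included, and the job is handed in when it is done.

```bash
mkdir -p pics; ls
python3 - <<'E'
from rig import sense, eyes
import cv2,numpy as np
s=sense();print(s)
a=eyes.capture("side");b=eyes.capture("top")
cv2.imwrite("pics/side0.png",a[:,:,::-1]);cv2.imwrite("pics/top0.png",b[:,:,::-1])
for n in("side","top","wrist"):print(n,eyes.calibration(n))
E
```

```text
pics
{'time_s': 0.0, 'joints': array([ 1.08158706e+00,  3.13419377e-01,  1.49845025e+00,  2.91735674e-05,
        1.33099055e+00, -2.23405269e-01]), 'dq': array([ 9.98435719e-05, -1.08959753e-05,  6.51680419e-04, -1.83642773e-03,
       -1.01468110e-03,  1.87267516e-03]), 'tau': array([ 9.03134569e-04, -4.12277627e+01, -2.59737450e+01, -1.63190757e-04,
        4.21080054e-03, -2.70320470e-05]), 'eef_pos': array([137.79900685, 506.33869683, 241.74577977]), 'ee_rot': array([-2.34342809e-04,  1.32514521e-01,  9.91180861e-01, -5.89012468e-04]), 'force': array([ 0.88667477, -0.60326848,  0.22338712]), 'wrist_torque': array([-0.00661785,  0.0341583 , -0.02731951]), 'grip_force': 0.0, 'grip_width': 0.9987191596259865}
side {'fx': 450.7520860168167, 'fy': 450.7520860168167, 'cx': 263.8524954778072, 'cy': 184.99261818529158, 'cam_to_world': array([[ 9.08131631e-01, -2.70356763e-01,  3.19693857e-01,
         1.84862511e+02],
       [-4.18335268e-01, -6.17110042e-01,  6.66461401e-01,
        -7.05923044e+02],
       [ 1.71039418e-02, -7.38973894e-01, -6.73516918e-01,
         8.70130267e+02],
 
[... 307 characters left out ...]
863918e-01,  2.49247317e-03,  1.63074654e-02,
         4.79101012e+01],
       [-1.64763110e-02, -1.01574672e-01, -9.94691468e-01,
         1.23694938e+03],
       [ 0.00000000e+00,  0.00000000e+00,  0.00000000e+00,
         1.00000000e+00]])}
wrist {'fx': 335.4207976366209, 'fy': 335.4207976366209, 'cx': 262.1957182941264, 'cy': 188.272301763104, 'mount': array([[-6.08349159e-05, -9.48903891e-01, -3.15565211e-01,
         8.05059552e+01],
       [ 9.99999849e-01, -2.29840447e-04,  4.98348937e-04,
         8.26229219e-01],
       [-5.45414894e-04, -3.15565134e-01,  9.48903762e-01,
        -1.32217129e+02],
       [ 0.00000000e+00,  0.00000000e+00,  0.00000000e+00,
         1.00000000e+00]])}
```

View pics/side0.png

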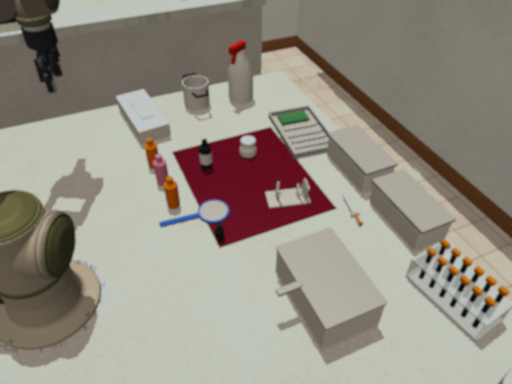

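View pics/top0.png

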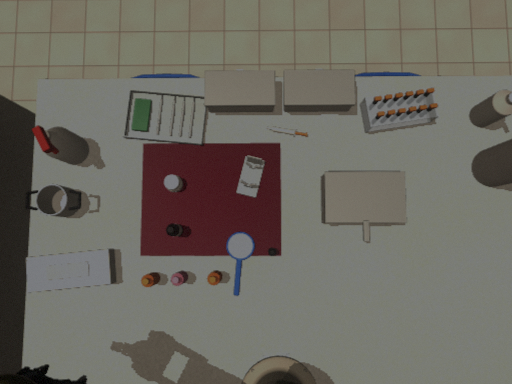

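The side view shows the bottle at (206,155), the cradle at (290,193), the box tab at (288,289), and the dropper at (220,233). In the top view these are the bottle at (175,230), the cradle at (251,176), and the tab at (366,230). Next I'll get rough positions and enlarged crops.

```bash
cat > h.py <<'E'
import numpy as np, cv2
from rig import sense, eyes
from scipy.spatial.transform import Rotation as R
def R_of(q): return R.from_quat([q[1],q[2],q[3],q[0]]).as_matrix()
def cam(name,s=None):
    c=eyes.calibration(name)
    if name=="wrist":
        T=np.eye(4);T[:3,:3]=R_of(s['ee_rot']);T[:3,3]=s['eef_pos'];T=T@c['mount']
    else: T=c['cam_to_world']
    return c,T
def ray(C,u,v):
    c,T=C
    return T[:3,3],T[:3,:3]@np.array([(u-c['cx'])/c['fx'],(v-c['cy'])/c['fy'],1])
def onz(C,u,v,z):
    o,d=ray(C,u,v);return o+d*(z-o[2])/d[2]
def tri(a,b):
    (o1,d1),(o2,d2)=a,b
    t=np.linalg.lstsq(np.c_[d1,-d2],o2-o1,rcond=None)[0]
    p,q=o1+d1*t[0],o2+d2*t[1];return (p+q)/2,np.linalg.norm(p-q)
def proj(C,p):
    c,T=C;q=T[:3,:3].T@(np.array(p,float)-T[:3,3]);return np.array([c['cx']+c['fx']*q[0]/q[2],c['cy']+c['fy']*q[1]/q[2]])
def crop(im,u0,v0,w,h,k): return cv2.resize(im[v0:v0+h,u0:u0+w],None,fx=k,fy=k,interpolation=cv2.INTER_CUBIC)
E
python3 - <<'E'
from h import *
np.set_printoptions(precision=1,suppress=True)
S,T=cam("side"),cam("top")
print("bottle foot side",onz(S,207,171,0),"cap tri",tri(ray(S,205,142),ray(T,171,230)))
print("cradle",tri(ray(S,288,197),ray(T,250,177)))
print("tab", onz(S,283,290,90),onz(T,366,236,90))
for n,p in dict(fl=(325,171),fr=(404,171),br=(405,223),bl=(325,223)).items(): print(n,onz(T,*p,91))
for p in [(277,247),(319,306),(380,294),(331,231)]: print("side lid",onz(S,*p,91))
print("mirror",onz(T,240,246,8),"dropper",onz(T,272,251,52),"jar",onz(T,173,182,52))
a=cv2.imread("pics/side0.png");b=cv2.imread("pics/top0.png")
r1=np.hstack([crop(a,255,170,65,45,6),crop(b,225,147,65,45,6)])
r2=np.hstack([crop(a,182,133,65,45,6),crop(a,260,260,65,45,6)])
cv2.imwrite("pics/c1.png",np.vstack([r1,r2]))
E
```

```text
bottle foot side [469.5 278.4   0. ] cap tri (array([475. , 299. ,  90.9]), np.float64(4.3070313256443535))
cradle (array([635.7,  82. ,   1.7]), np.float64(4.574475299893391))
tab [ 457.5 -239.7   90. ] [ 455.9 -239.    90. ]
fl [ 637.  -129.6   91. ]
fr [ 636.3 -349.4   91. ]
br [ 491.5 -346.8   91. ]
bl [ 491.8 -127.    91. ]
side lid [ 495.6 -133.3   91. ]
side lid [ 505.7 -303.2   91. ]
side lid [ 633.6 -329.7   91. ]
side lid [ 631. -141.   91.]
mirror [426.8 112.3   8. ] dropper [413.7  18.8  52. ] jar [612.4 305.2  52. ]
```

View pics/c1.png

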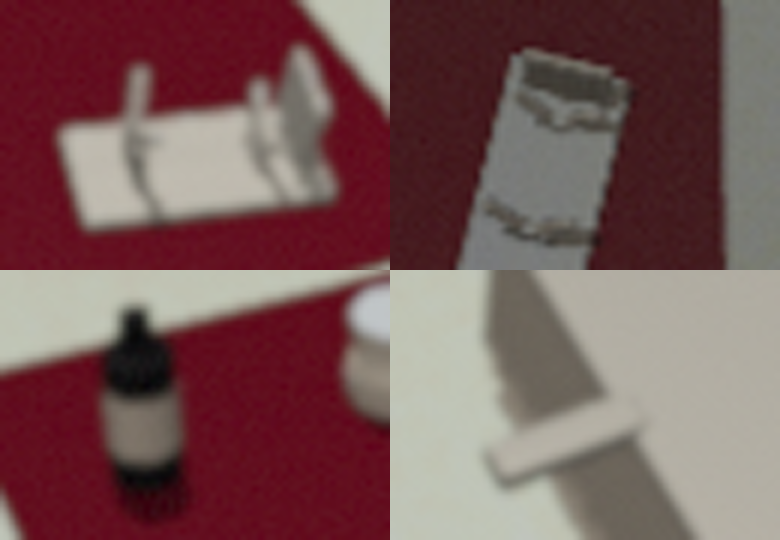

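The crops show the cradle's stop at the far (+x) end, turned about -15°. They also show the bottle standing clear of the jar, and the tab free at about (457,-240). The cap has to end up pointing at the robot. I'll check which approach heading suits the wrist, gripping with the tool tilted 30° below horizontal.

Run:
```python
from h import *
from math import *
np.set_printoptions(precision=0,suppress=True)
def rz(a):return R.from_euler('z',a,degrees=True).as_matrix()
def ry(a):return R.from_euler('y',a,degrees=True).as_matrix()
def wr(Rt,rad,F):
    M=(rz(rad)@ry(F)).T@Rt@rz(-90)
    out=[]
    e=R.from_matrix(M).as_euler('ZYZ',degrees=True)
    for j in (e,np.array([e[0]+180,-e[1],e[2]+180])):
        j=np.array([(x+180)%360-180 for x in j])
        if j[0]<-71:j[0]+=360
        if j[1]>=0: out.append(j)
    return out
def frame(x,z):
    x=np.array(x)/np.linalg.norm(x);z=np.array(z)/np.linalg.norm(z);return np.c_[x,np.cross(z,x),z]
s=sense();print("chk",wr(R_of(s['ee_rot']),62,103.8))
up=np.array([0,0,1.])
L=200
for beta in (45,60,75):
    b=radians(beta)
    c=np.array([cos(radians(165)),sin(radians(165)),0]);a=c*cos(radians(15))+up*sin(radians(15)); dn=-up*cos(radians(15))+c*sin(radians(15))
    z=-a*cos(b)+dn*sin(b);x=a*sin(b)+dn*cos(b)
    print("final",beta,[wr(frame(x,z),7,f) for f in(100,)], "flip",[wr(frame(-x,z),7,f) for f in(100,)])
    for d in range(-120,241,30):
        h=np.array([cos(radians(d)),sin(radians(d)),0]);z=h*sin(b)-up*cos(b);x=up*sin(b)+h*cos(b)
        w=np.array([472,285,45])-L*z;rad=degrees(atan2(w[1],w[0]))
        print(beta,d,"r %.0f"%hypot(*w[:2]),[wr(frame(x,z),rad,f) for f in(100,)])
```

```text
chk [array([ -0.,  76., -13.])]
final 45 [[array([-14.,  53., -62.])]] flip [[array([-14.,  53., 118.])]]
45 -120 r 679 [[array([ -19.,  121., -117.])]]
45 -90 r 636 [[array([ -34.,  110., -141.])]]
45 -60 r 572 [[array([ -43.,   94., -162.])]]
45 -30 r 499 [[array([-46.,  73., 177.])]]
45 0 r 436 [[array([-37.,  49., 148.])]]
45 30 r 410 [[array([-2., 35., 93.])]]
45 60 r 433 [[array([36., 48., 35.])]]
45 90 r 493 [[array([46., 71.,  5.])]]
45 120 r 567 [[array([ 44.,  92., -16.])]]
45 150 r 632 [[array([ 35., 109., -37.])]]
45 180 r 676 [[array([ 20., 121., -61.])]]
45 210 r 693 [[array([  1., 125., -89.])]]
45 240 r 679 [[array([ -19.,  121., -117.])]]
final 60 [[array([ -6.,  66., -66.])]] flip [[array([ -6.,  66., 114.])]]
60 -120 r 708 [[array([ -27.,  135., -121.])]]
60 -90 r 658 [[array([ -46.,  120., -145.])]]
60 -60 r 581 [[array([ -57.,  101., -162.])]]
60 -30 r 492 [[array([ -61.,   76., -177.])]]
60 0 r 413 [[array([-57.,  45., 163.])]]
60 30 r 378 [[array([-4., 20., 95.])]]
60 60 r 408 [[array([56., 43., 19.])]]
60 90 r 485 [[array([61., 74., -2.])]]
60 120 r 575 [[array([ 57.,  99., -17.])]]
60 150 r 653 [[array([ 47., 119., -33.])]]
60 180 r 705 [[array([ 29., 134., -56.])]]
60 210 r 725 [[array([  1., 140., -89.])]]
60 240 r 708 [[array([ -27.,  135., -121.])]]
final 75 [[array([  0.,  80., -68.])]] flip [[array([  0.,  80., 112.])]]
75 -120 r 727 [[array([ -41.,  147., -132.])]]
75 -90 r 672 [[array([ -61.,  129., -153.])]]
75 -60 r 588 [[array([ -71.,  107., -164.])]]
75 -30 r 488 [[array([ 284.,   79., -172.])]]
75 0 r 399 [[array([281.,  45., 179.])]]
75 30 r 358 [[array([-18.,   5., 109.])]]
75 60 r 393 [[array([79., 42.,  2.])]]
75 90 r 481 [[array([77., 77., -7.])]]
75 120 r 581 [[array([ 71., 105., -15.])]]
75 150 r 666 [[array([ 62., 128., -26.])]]
75 180 r 724 [[array([ 43., 146., -46.])]]
75 210 r 745 [[array([  2., 155., -88.])]]
75 240 r 727 [[array([ -41.,  147., -132.])]]
```

The approach heading d≈90° gives benign joint angles for both the grasp and the final pose. First I'll look at the cradle from close by.

```bash
A='[[-0.02,-0.01,0,0,0,0,0.085],[-0.04,-0.02,0,0,0,0,0.085],[-0.04,-0.02,0,0,0,0,0.085],[-0.04,-0.02,0,0,0,0,0.085],[-0.04,-0.02,0,0,0,0,0.085]]'
python3 -m jog '[[-0.02,-0.01,0,0,0,0,0.085],[-0.04,-0.02,0,0,0,0,0.085],[-0.04,-0.02,0,0,0,0,0.085],[-0.04,-0.02,0,0,0,0,0.085],[-0.04,-0.02,0,0,0,0,0.085]]'
python3 -m jog '[[-0.04,-0.02,0,0,0,0,0.085],[-0.04,-0.02,0,0,0,0,0.085],[-0.04,-0.02,0,0,0,0,0.085],[-0.04,-0.02,0,0,0,0,0.085],[-0.04,-0.02,0,0,0,0,0.085]]'
python3 -m jog '[[-0.04,-0.02,0,0,0,0,0.085],[-0.04,-0.02,0,0,0,0,0.085],[-0.04,-0.02,0,0,0,0,0.085],[-0.02,-0.01,0,0,0,0,0.085],[0,0,0,0,0,0,0.085]]'
python3 - <<'E'
from h import *
s=sense();print(s['time_s'],s['eef_pos'],s['joints'],s['force'])
a=eyes.capture("wrist");cv2.imwrite("pics/w1.png",a[:,:,::-1]);import pickle;pickle.dump((s,a),open("w1.pkl","wb"))
E
```

```text
time_s: 0.6
eef_pos: [288.9, 371.0, 242.1]
ee_rot: [-0.0, 0.132, 0.991, -0.0]
force: [-0.0, 1.5, -0.1]
grip_width: 0.992
grip_force: 0.0
time_s: 1.1
eef_pos: [455.7, 221.9, 242.1]
ee_rot: [-0.0, 0.133, 0.991, -0.0]
force: [0.5, 0.7, 0.0]
grip_width: 0.994
grip_force: 0.0
time_s: 1.6
eef_pos: [572.7, 116.9, 241.2]
ee_rot: [-0.001, 0.134, 0.991, -0.0]
force: [-0.3, 0.7, 0.1]
grip_width: 0.996
grip_force: 0.0
1.6 [572.73333532 116.88161698 241.18329379] [ 1.16280753e-03  4.46852232e-01  1.30938431e+00 -3.51594955e-04
  1.38652967e+00 -1.30061472e+00] [-0.34878773  0.70229249  0.12524105]
```

View pics/w1.png

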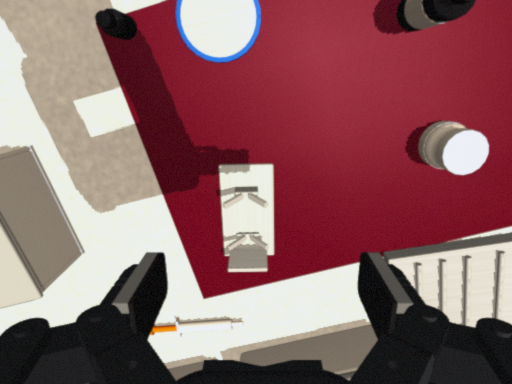

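The wrist view shows the cradle's base plate at columns 219–274 and rows 164–255. Its stop is at (248,260), on the far side. I'll compute the pose from the plate's near corners and long edges.

Run:
```python
from h import *
import pickle
np.set_printoptions(precision=1,suppress=True)
s,a=pickle.load(open("w1.pkl","rb"));C=cam("wrist",s)
sat=a.max(2).astype(int)-a.min(2)
sub=a.astype(int);m=((sub[...,1]>100)&(sat<60)).astype(np.uint8)
for v in range(158,272,6):
    r=np.where(m[v,205:290])[0]
    if len(r): print(v,205+r[0],205+r[-1],onz(C,205+r[0]-.5,v,6)[:2],onz(C,205+r[-1]+.5,v,6)[:2])
cols=[ (u,np.where(m[140:200,u])[0][0]+140) for u in range(222,272,8)];print(cols)
# previous estimate: corners
n=[onz(C,219,164.5,6),onz(C,273,164,6)];print(n,np.linalg.norm(n[0]-n[1]))
cv2.imwrite("pics/w1c.png",crop(a[:,:,::-1],195,145,110,140,4))
```

```text
164 246 272 [580.1  96.2] [588.2 125.6]
170 219 273 [578.7  64.8] [595.3 124.9]
176 219 273 [585.4  62.6] [602.1 123.1]
182 219 273 [592.3  60.4] [609.  121.2]
188 220 273 [599.5  59.3] [616.  119.4]
194 221 273 [606.8  58.2] [623.1 117.5]
200 220 273 [613.5  54.8] [630.3 115.6]
206 221 273 [621.   53.7] [637.6 113.7]
212 221 273 [628.3  51.4] [644.9 111.7]
218 222 273 [635.9  50.2] [652.4 109.8]
224 222 273 [643.4  47.8] [659.9 107.8]
230 222 273 [650.9  45.4] [667.5 105.8]
236 223 273 [658.8  44.2] [675.2 103.7]
242 223 273 [666.5  41.7] [683.1 101.7]
248 224 274 [674.7  40.4] [691.3 100.8]
254 224 273 [682.6  38. ] [699.   97.4]
260 229 266 [692.3  41.4] [704.8  86.9]
266 229 266 [700.4  38.9] [713.   84.7]
[(222, np.int64(165)), (230, np.int64(165)), (238, np.int64(165)), (246, np.int64(164)), (254, np.int64(164)), (262, np.int64(164)), (270, np.int64(164))]
[array([572.7,  67.3,   6. ]), array([588.3, 126.1,   6. ])] 60.893215846508326
```

View pics/w1c.png

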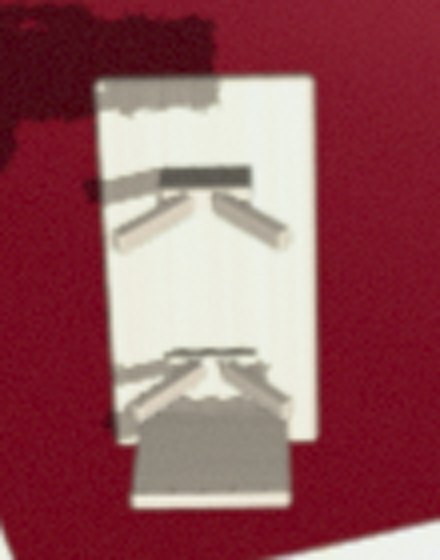

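Run:
```python
from h import *
import pickle
np.set_printoptions(precision=1,suppress=True)
s,a=pickle.load(open("w1.pkl","rb"));C=cam("wrist",s)
c=np.array([635.8,82.1]);t=np.radians(-14.8);M=np.array([[np.cos(t),np.sin(t)],[-np.sin(t),np.cos(t)]])
def f(n,u,v,z): print(n,M@(onz(C,195+u/4-.375,145+v/4-.375,z)[:2]-c))
f("near yoke base nearface",205,168,6);f("far yoke base nearface",210,348,6)
for z in(44,45,46):f("near yoke tipL nearface",115,240,z);f("near tipR",285,240,z)
for z in(29,30):f("far yoke tipL",133,413,z);f("far tipR",288,412,z)
for z in(44,46,48,50,52):f("stop top near L",131,494,z);f("stop R",291,492,z);f("far",291,506,z)
```

```text
near yoke base nearface [-30.6  -0.8]
far yoke base nearface [26.4 -0.8]
near yoke tipL nearface [-23.3 -22.9]
near tipR [-22.9  21.8]
near yoke tipL nearface [-23.7 -22.8]
near tipR [-23.3  21.8]
near yoke tipL nearface [-24.1 -22.7]
near tipR [-23.6  21.7]
far yoke tipL [ 35.7 -22.2]
far tipR [35.9 22.4]
far yoke tipL [ 35.2 -22.1]
far tipR [35.3 22.3]
stop top near L [ 53.1 -22. ]
stop R [52.9 22.9]
far [57.4 22.9]
stop top near L [ 51.8 -21.8]
stop R [51.7 22.9]
far [56.1 22.8]
stop top near L [ 50.6 -21.5]
stop R [50.4 22.9]
far [54.9 22.8]
stop top near L [ 49.4 -21.3]
stop R [49.2 22.8]
far [53.6 22.8]
stop top near L [ 48.1 -21. ]
stop R [48.  22.8]
far [52.4 22.8]
```

```bash
cat >> h.py <<'E'
def frame(x,z):
    x=np.array(x,float)/np.linalg.norm(x);z=np.array(z,float)/np.linalg.norm(z);return np.c_[x,np.cross(z,x),z]
def plan(Rt,pt,s=None):
    "rotate first, then shift in the new axes"
    s=s or sense();Rc=R_of(s['ee_rot']);rv=R.from_matrix(Rc.T@Rt).as_rotvec()
    print("rotvec",rv.round(3),"deg %.1f"%np.degrees(np.linalg.norm(rv)),"shift after rot (m)",(Rt.T@(np.array(pt)-s['eef_pos'])/1000).round(4),"before rot",(Rc.T@(np.array(pt)-s['eef_pos'])/1000).round(4))
c3,s3=np.cos(np.pi/6),.5
RG=frame([0,s3,c3],[0,c3,-s3])
E
python3 - <<'E'
from h import *
plan(RG,[472,150,150])
E
```

```text
rotvec [-0.68   0.888  1.175] deg 92.9 shift after rot (m) [-0.0633 -0.0996  0.0731] before rot [0.1043 0.0042 0.0916]
```

```bash
python3 -m jog '[[0,0,0,-0.0567,0.074,0.0979,0.085],[0,0,0,-0.0567,0.074,0.0979,0.085],[0,0,0,-0.0567,0.074,0.0979,0.085],[0,0,0,-0.0567,0.074,0.0979,0.085],[0,0,0,-0.0567,0.074,0.0979,0.085]]'
python3 -m jog '[[0,0,0,-0.0567,0.074,0.0979,0.085],[0,0,0,-0.0567,0.074,0.0979,0.085],[0,0,0,-0.0567,0.074,0.0979,0.085],[0,0,0,-0.0567,0.074,0.0979,0.085],[0,0,0,-0.0567,0.074,0.0979,0.085]]' 
python3 -m jog '[[0,0,0,-0.0567,0.074,0.0979,0.085],[0,0,0,-0.0567,0.074,0.0979,0.085],[-0.021,-0.033,0.024,0,0,0,0.085],[-0.021,-0.033,0.024,0,0,0,0.085],[-0.021,-0.033,0.024,0,0,0,0.085]]'
python3 -m jog '[[0,0,0,0,0,0,0.085]]'
python3 - <<'E'
from h import *
s=sense();print(s['joints'].round(2),s['force'])
plan(RG,[472,150,150])
C=cam("wrist",s);a=eyes.capture("wrist");cv2.imwrite("pics/w2.png",a[:,:,::-1]);import pickle;pickle.dump((s,a),open("w2.pkl","wb"))
E
```

```text
time_s: 2.15
eef_pos: [570.7, 120.3, 242.6]
ee_rot: [-0.163, 0.364, 0.902, 0.163]
force: [0.8, -0.1, -0.5]
grip_width: 0.992
grip_force: 0.0
time_s: 2.65
eef_pos: [570.8, 120.2, 242.5]
ee_rot: [-0.306, 0.553, 0.712, 0.306]
force: [0.2, -1.1, -0.6]
grip_width: 0.994
grip_force: 0.0
time_s: 3.15
eef_pos: [470.2, 151.4, 150.8]
ee_rot: [-0.353, 0.611, 0.614, 0.354]
force: [1.3, -0.2, -1.5]
grip_width: 0.996
grip_force: 0.0
time_s: 3.25
eef_pos: [466.9, 152.8, 149.0]
ee_rot: [-0.358, 0.612, 0.612, 0.351]
force: [0.3, 0.0, 1.1]
grip_width: 0.993
grip_force: 0.0
[-0.37  0.5   1.88  0.95  1.43 -0.86] [0.27078993 0.01452531 1.07270401]
rotvec [-0.007 -0.003 -0.005] deg 0.5 shift after rot (m) [-0.0005  0.0051 -0.0029] before rot [-0.0005  0.005  -0.0029]
```

View pics/w2.png

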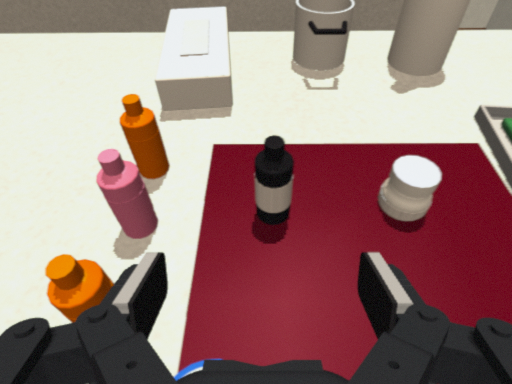

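The bottle stands at (273,180): its cap top is at (273,143) and the lower edge of its foot at (274,222).

Run:
```python
from h import *
import pickle
np.set_printoptions(precision=1,suppress=True)
s,a=pickle.load(open("w2.pkl","rb"));C=cam("wrist",s)
g=a.max(2);m=((g<70)).astype(np.uint8)
for v in range(136,226,6):
    r=np.where(m[v,240:310])[0]
    if len(r):print(v,240+r[0],240+r[-1],end=" | ")
col=np.where(m[130:235,274])[0]+130;print(col[0],col[-1])
print(onz(C,273.5,143,98),onz(C,273.5,222,0)+[0,18,0])
p=onz(C,273.5,143,98);print([proj(C,[p[0],p[1],z]) for z in(0,38,98)])
# z: stand-off grasp pose
P=np.array([p[0],p[1],45]);print("tcp goal",P+8*RG[:,2]);plan(RG,P+8*RG[:,2],s)
```

```text
136 272 276 | 142 265 283 | 148 264 284 | 154 258 289 | 160 255 292 | 166 255 292 | 172 255 292 | 178 257 290 | 184 262 285 | 208 257 289 | 214 256 288 | 220 256 286 | 136 234
[476.4 298.9  98. ] [477.9 305.5   0. ]
[array([271.9, 213.3]), array([272.4, 189.7]), array([273.5, 143. ])]
tcp goal [476.4 305.9  41. ]
rotvec [-0. -0. -0.] deg 0.5 shift after rot (m) [-0.   0.   0.2] before rot [-0.   0.   0.2]
```

```bash
python3 -m jog '[[0,0,0.04,0,0,0,0.085],[0,0,0.04,0,0,0,0.085],[0,0,0.04,0,0,0,0.085],[0,0,0.035,0,0,0,0.085],[0,0.001,0.025,0,0,0,0.085]]'
python3 -m jog '[[0,0,0.02,0,0,0,0.085],[0,0,0,0,0,0,0.085]]' 40
python3 -m jog '[[0,0,0,0,0,0,0.03],[0,0,0,0,0,0,0.03],[0,0,0,0,0,0,0.03],[0,0,0,0,0,0,0.03],[0,0,0,0,0,0,0.03]]' 40
python3 -m jog '[[0,0,0,0,0,0,0.03],[0,0,0,0,0,0,0.03],[0,0,0,0,0,0,0.03],[0,0,0,0,0,0,0.03]]' 40
python3 - <<'E'
from h import *
s=sense();print(s['joints'].round(2),s['force'],s['grip_width']*85.4)
E
```

```text
time_s: 3.8
eef_pos: [473.8, 308.1, 61.6]
ee_rot: [-0.353, 0.611, 0.614, 0.354]
force: [0.3, -0.6, 0.2]
grip_width: 0.993
grip_force: 0.0
time_s: 4.0
eef_pos: [473.3, 325.2, 51.5]
ee_rot: [-0.354, 0.611, 0.614, 0.354]
force: [-0.5, -0.6, 0.8]
grip_width: 0.993
grip_force: 0.0
time_s: 4.5
eef_pos: [474.2, 322.7, 52.1]
ee_rot: [-0.353, 0.612, 0.613, 0.355]
force: [1.6, -1.0, 4.0]
grip_width: 0.409
grip_force: 39.5
time_s: 4.9
eef_pos: [474.2, 322.9, 52.1]
ee_rot: [-0.353, 0.612, 0.613, 0.355]
force: [1.7, -2.8, 5.9]
grip_width: 0.408
grip_force: 39.7
[-0.01  0.72  1.85  1.26  1.14 -0.94] [ 1.67756626 -2.80307464  5.86573619] 34.875787187769106
```

The print rounding (precision=1) hid the true shift, so the gripper went about 17 mm too deep. I'll open, back off to the intended grasp and check the bottle again.

```bash
python3 -m jog '[[0,0,0,0,0,0,0.085],[0,0,0,0,0,0,0.085],[0,0,0,0,0,0,0.085],[0,0,0,0,0,0,0.085],[0,0,0,0,0,0,0.085]]'
python3 -m jog '[[-0.009,0.002,-0.004,0,0,0,0.085],[-0.008,0,-0.0035,0,0,0,0.085],[0,0,0,0,0,0,0.085],[0,0,0,0,0,0,0.085]]'
python3 - <<'E'
from h import *
s=sense();C=cam("wrist",s);a=eyes.capture("wrist")
print(s['joints'].round(2),s['force'].round(1))
for z in(0,45,76,98):print(z,proj(C,[476.5,301,z]).round(0))
cv2.imwrite("pics/w3.png",a[:,:,::-1]);import pickle;pickle.dump((s,a),open("w3.pkl","wb"))
E
```

```text
time_s: 5.4
eef_pos: [473.4, 323.1, 51.4]
ee_rot: [-0.353, 0.612, 0.613, 0.354]
force: [0.2, -0.9, 0.6]
grip_width: 0.995
grip_force: 0.0
time_s: 5.8
eef_pos: [475.7, 307.7, 40.3]
ee_rot: [-0.353, 0.612, 0.613, 0.354]
force: [-0.4, 0.8, -0.0]
grip_width: 0.998
grip_force: 0.0
[-0.04  0.75  1.85  1.25  1.15 -0.97] [-0.4  0.8 -0. ]
0 [262. 318.]
45 [262. 278.]
76 [262. 238.]
98 [263. 198.]
```

View pics/w3.png

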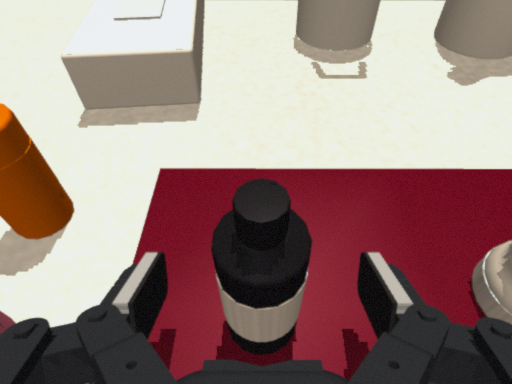

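The bottle's cap top is at (261,200), which matches the prediction (263,198), so it is centred between the fingers. I'll grip it, then lift.

```bash
python3 -m jog '[[0,0,0,0,0,0,0.03],[0,0,0,0,0,0,0.03],[0,0,0,0,0,0,0.03],[0,0,0,0,0,0,0.03],[0,0,0,0,0,0,0.03]]' 45
python3 -m jog '[[0,0,0,0,0,0,0.03],[0.0087,0,-0.005,0,0,0,0.03],[0.026,0,-0.015,0,0,0,0.03],[0.0346,0,-0.02,0,0,0,0.03],[0.0346,0,-0.02,0,0,0,0.03]]' 45
python3 -m jog '[[0.0346,0,-0.02,0,0,0,0.03],[0.017,0,-0.01,0,0,0,0.03],[0,0,0,0,0,0,0.03]]'
python3 - <<'E'
from h import *
s=sense();print(s['joints'].round(2),s['force'],s['grip_width']*85.4)
b=np.radians(60);t=np.radians(165.2);i=np.radians(15);up=np.array([0,0,1.])
c=np.array([np.cos(t),np.sin(t),0]);a=c*np.cos(i)+up*np.sin(i);dn=-up*np.cos(i)+c*np.sin(i)
RF=frame(a*np.sin(b)+dn*np.cos(b),-a*np.cos(b)+dn*np.sin(b))
foot=np.array([682.7,69.7,34]);h0=44.3
tcp=foot+a*h0+8*RF[:,2];print("final tcp",tcp.round(1),"cap",(foot+98*a).round(1))
plan(RF,tcp+[0,0,80])
E
```

```text
time_s: 6.35
eef_pos: [475.5, 308.2, 40.8]
ee_rot: [-0.353, 0.612, 0.613, 0.354]
force: [-0.7, -0.4, 1.9]
grip_width: 0.41
grip_force: 44.7
time_s: 6.85
eef_pos: [475.1, 308.0, 162.1]
ee_rot: [-0.353, 0.612, 0.613, 0.354]
force: [1.6, 0.1, -1.9]
grip_width: 0.407
grip_force: 44.9
time_s: 7.15
eef_pos: [475.8, 307.9, 223.1]
ee_rot: [-0.351, 0.611, 0.614, 0.356]
force: [-1.0, 0.6, -3.0]
grip_width: 0.409
grip_force: 45.0
[-0.04  0.39  1.79  1.11  1.31 -0.57] [-0.9837356   0.56689171 -2.9522584 ] 34.95635626253539
final tcp [643.3  80.1  37.7] cap [591.2  93.9  59.4]
rotvec [ 0.541 -1.1   -1.287] deg 101.8 shift after rot (m) [-0.1854 -0.1774  0.1588] before rot [-0.2065  0.1665 -0.144 ]
```

```bash
python3 -m jog '[[0,0,0,0.0387,-0.0786,-0.092,0.03],[0,0,0,0.0387,-0.0786,-0.092,0.03],[0,0,0,0.0387,-0.0786,-0.092,0.03],[0,0,0,0.0387,-0.0786,-0.092,0.03],[0,0,0,0.0387,-0.0786,-0.092,0.03]]'
python3 -m jog '[[0,0,0,0.0387,-0.0786,-0.092,0.03],[0,0,0,0.0387,-0.0786,-0.092,0.03],[0,0,0,0.0387,-0.0786,-0.092,0.03],[0,0,0,0.0387,-0.0786,-0.092,0.03],[0,0,0,0.0387,-0.0786,-0.092,0.03]]'
python3 -m jog '[[0,0,0,0.0387,-0.0786,-0.092,0.03],[0,0,0,0.0387,-0.0786,-0.092,0.03],[0,0,0,0.0387,-0.0786,-0.092,0.03],[0,0,0,0.0387,-0.0786,-0.092,0.03],[-0.0265,-0.0253,0.0227,0,0,0,0.03]]'
python3 -m jog '[[-0.0265,-0.0253,0.0227,0,0,0,0.03],[-0.0265,-0.0253,0.0227,0,0,0,0.03],[-0.0265,-0.0253,0.0227,0,0,0,0.03],[-0.0265,-0.0253,0.0227,0,0,0,0.03],[-0.0265,-0.0253,0.0227,0,0,0,0.03]]'
python3 -m jog '[[-0.0265,-0.0253,0.0227,0,0,0,0.03],[0,0,0,0,0,0,0.03],[0,0,0,0,0,0,0.03]]'
cat >> h.py <<'E'
b=np.radians(60);t=np.radians(165.2);i=np.radians(15);up=np.array([0,0,1.])
c=np.array([np.cos(t),np.sin(t),0]);ax=c*np.cos(i)+up*np.sin(i);dn=-up*np.cos(i)+c*np.sin(i)
RF=frame(ax*np.sin(b)+dn*np.cos(b),-ax*np.cos(b)+dn*np.sin(b))
foot=np.array([682.7,69.7,34]);h0=44.3
ftcp=foot+ax*h0+8*RF[:,2]
E
python3 - <<'E'
from h import *
s=sense();print(s['joints'].round(2),s['force'],s['grip_width']*85.4);plan(RF,ftcp)
Rc=R_of(s['ee_rot']);q=Rc@RF.T@ax;g=s['eef_pos']-8*Rc[:,2]
S=cam("side");W=cam("wrist",s);f=g-h0*q;k=f+98*q;print("exp foot,cap",f,k,"side",proj(S,f),proj(S,k),"wrist",proj(W,f),proj(W,k))
a=eyes.capture("side");w=eyes.capture("wrist")
import pickle;pickle.dump((s,w,a),open("w4.pkl","wb"))
im=np.zeros((600,800,3),np.uint8);im[:384,:512]=w[:,:,::-1];im[384:384+216,:400]=crop(a[:,:,::-1],240,145,100,54,4);cv2.imwrite("pics/w4.png",im)
E
```

```text
time_s: 7.65
eef_pos: [475.1, 307.5, 219.1]
ee_rot: [-0.194, 0.476, 0.824, 0.238]
force: [0.2, -0.3, -1.9]
grip_width: 0.407
grip_force: 45.0
time_s: 8.15
eef_pos: [475.0, 307.7, 219.1]
ee_rot: [-0.017, 0.293, 0.951, 0.1]
force: [-0.4, -0.9, -0.9]
grip_width: 0.409
grip_force: 45.0
time_s: 8.65
eef_pos: [496.6, 279.5, 205.0]
ee_rot: [0.127, 0.122, 0.984, -0.017]
force: [1.1, 0.7, -2.2]
grip_width: 0.409
grip_force: 45.0
time_s: 9.15
eef_pos: [618.7, 111.5, 126.9]
ee_rot: [0.125, 0.127, 0.984, -0.017]
force: [0.4, -0.1, -1.4]
grip_width: 0.407
grip_force: 45.0
time_s: 9.45
eef_pos: [641.9, 79.9, 112.0]
ee_rot: [0.125, 0.128, 0.984, -0.017]
force: [-0.4, 0.4, -1.4]
grip_width: 0.408
grip_force: 45.4
[-0.03  0.59  1.46 -0.08  0.85 -1.3 ] [-0.4344848   0.35124611 -1.44368048] 34.86960928453961
rotvec [-0.002 -0.009  0.   ] deg 0.5 shift after rot (m) [0.0179 0.0006 0.0721] before rot [0.0172 0.0007 0.0723]
exp foot,cap [681.19443484  69.50745195 107.91790495] [589.92127884  93.70989076 134.13722891] side [306.81383297 166.24049616] [271.92610979 161.99337392] wrist [260.53372509 314.87010472] [259.37796369 192.96942202]
```

View pics/w4.png

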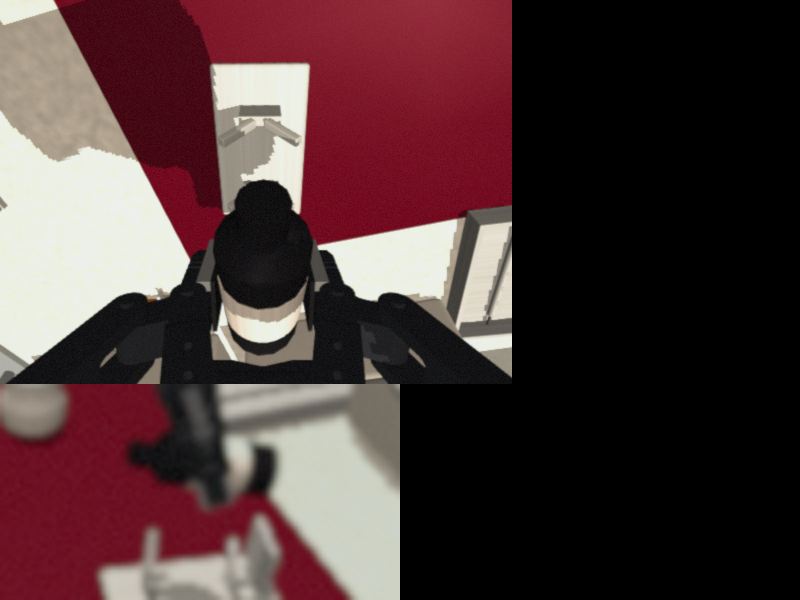

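The bottle is held as expected, with its cap at (265,190) in the wrist view and (273,163) in the side view. The cradle below it shows its near edge at row 64, columns 211–309, and its near yoke at (260,125). I'll re-measure the cradle from this view before lowering.

Run:
```python
from h import *
import pickle
s,w,a=pickle.load(open("w4.pkl","rb"));C=cam("wrist",s)
cc=np.array([635.8,82.1]);M=np.array([-c[:2],[c[1],-c[0]]])
for n,u,v,z in [("nearL",211,65,6),("nearR",309.5,64,6),("Rlow",303,205,6),("ytipL",219,146,46),("ytipR",299,145,46),("ybase",260,106,6)]:
    p=onz(C,u,v,z)[:2];print(n,p.round(1),(M@(p-cc)).round(1))
```

```text
nearL [573.4  66.2] [-56.2 -31.3]
nearR [588.3 124.7] [-56.8  29.1]
Rlow [691.7 100.5] [49.4 32.1]
ytipL [609.5  63.8] [-20.8 -24.5]
ytipR [620.5 108. ] [-21.4  21.1]
ybase [606.1  88.6] [-30.4  -1.3]
```

```bash
python3 -m jog '[[0.0044,-0.0013,0.0164,-0.002,-0.009,0,0.03],[0.0043,0,0.0164,0,0,0,0.03],[0.0043,0,0.0164,0,0,0,0.03],[0.0043,0,0.0163,0,0,0,0.03],[0,0,0,0,0,0,0.03]]'
python3 -m jog '[[0,0,0,0,0,0,0.03],[0.0005,0,0.0019,0,0,0,0.03],[0,0,0,0,0,0,0.03]]'
python3 -m jog '[[0.0005,0,0.0019,0,0,0,0.03],[0,0,0,0,0,0,0.03]]'
python3 - <<'E'
from h import *
s=sense();print(s['force'],s['wrist_torque']);plan(RF,ftcp)
E
```

```text
time_s: 10.05
eef_pos: [640.9, 80.4, 44.2]
ee_rot: [0.129, 0.126, 0.983, -0.017]
force: [-0.7, 0.0, -1.3]
grip_width: 0.403
grip_force: 45.3
time_s: 10.35
eef_pos: [642.7, 79.7, 45.3]
ee_rot: [0.132, 0.127, 0.983, -0.017]
force: [-3.2, 3.6, 1.8]
grip_width: 0.408
grip_force: 45.7
time_s: 10.55
eef_pos: [642.3, 79.7, 43.2]
ee_rot: [0.131, 0.127, 0.983, -0.017]
force: [-8.0, 2.8, 4.9]
grip_width: 0.408
grip_force: 46.1
[-8.02928503  2.77375295  4.85652594] [0.47772247 0.88004258 0.14444454]
rotvec [0.001 0.003 0.002] deg 0.2 shift after rot (m) [0.0005 0.0007 0.0055] before rot [0.0006 0.0007 0.0055]
```

The force is along the bottle's axis, so the foot is already touching the stop. I'll back off 3 mm capward and then continue down.

```bash
python3 -m jog '[[0.0026,0,-0.0015,0,0,0,0.03],[0,0,0,0,0,0,0.03],[0,0,0,0,0,0,0.03]]'
python3 -m jog '[[0.0005,0,0.0019,0,0,0,0.03],[0,0,0,0,0,0,0.03],[0,0,0,0,0,0,0.03]]'
python3 - <<'E'
from h import *
s=sense();print(s['force'],s['wrist_torque']);plan(RF,ftcp)
S=cam("side");Rc=R_of(s['ee_rot']);q=Rc@RF.T@ax;g=s['eef_pos']-8*Rc[:,2];f=g-h0*q;k=f+98*q
print("exp foot,cap",f,k,"side",proj(S,f),proj(S,k))
a=eyes.capture("side");t=eyes.capture("top")
cv2.imwrite("pics/s5.png",np.vstack([crop(a[:,:,::-1],250,160,80,50,6),crop(t[:,:,::-1],215,142,80,50,6)]))
E
```

```text
time_s: 10.85
eef_pos: [639.9, 79.7, 43.2]
ee_rot: [0.131, 0.127, 0.983, -0.017]
force: [1.2, 0.4, -2.3]
grip_width: 0.407
grip_force: 45.4
time_s: 11.15
eef_pos: [639.8, 79.8, 40.8]
ee_rot: [0.131, 0.127, 0.983, -0.017]
force: [0.5, 0.8, -1.9]
grip_width: 0.403
grip_force: 45.4
[ 0.52425526  0.78364947 -1.87490667] [ 0.06406029  0.13635645 -0.01218994]
rotvec [0.    0.003 0.001] deg 0.2 shift after rot (m) [-0.0025  0.0012  0.0039] before rot [-0.0025  0.0012  0.0039]
exp foot,cap [679.15623636  69.45086289  37.21063025] [587.52628024  93.52375281  62.27947768] side [304.07456453 186.22519704] [270.36441201 183.03768569]
```

View pics/s5.png

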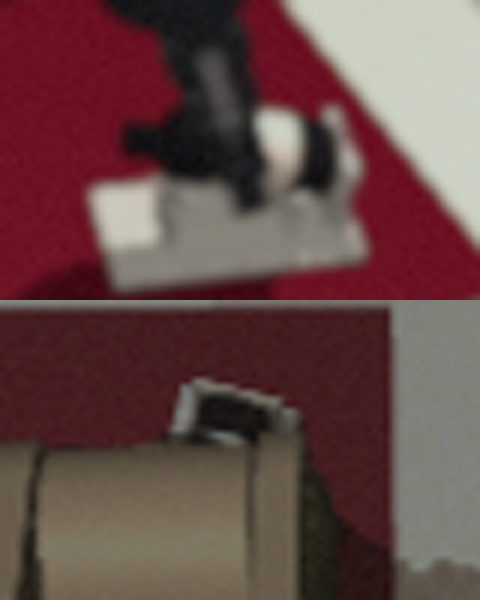

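The bottle lies between the yokes with its foot just short of the stop (side crop at (330,160)), and nothing is in contact yet. I'll continue down in small steps.

```bash
python3 -m jog '[[0.0003,0,0.001,0,0,0,0.03],[0,0,0,0,0,0,0.03]]'
python3 -m jog '[[0.0003,0,0.001,0,0,0,0.03],[0,0,0,0,0,0,0.03]]'
python3 - <<'E'
from h import *
s=sense();print(s['force'],s['wrist_torque']);plan(RF,ftcp)
E
```

```text
time_s: 11.45
eef_pos: [639.7, 79.9, 39.8]
ee_rot: [0.131, 0.127, 0.983, -0.017]
force: [-0.8, 0.6, -1.1]
grip_width: 0.41
grip_force: 45.4
time_s: 11.65
eef_pos: [639.6, 79.9, 38.7]
ee_rot: [0.131, 0.127, 0.983, -0.017]
force: [-0.0, -0.7, -1.6]
grip_width: 0.407
grip_force: 45.4
[-0.0298235  -0.66933059 -1.57317491] [0.03428193 0.16019335 0.03772083]
rotvec [0.    0.003 0.001] deg 0.2 shift after rot (m) [-0.0032  0.0012  0.0019] before rot [-0.0032  0.0012  0.0019]
```

```bash
python3 -m jog '[[0.0003,0,0.001,0,0,0,0.03],[0,0,0,0,0,0,0.03]]'
python3 -m jog '[[0.0003,0,0.001,0,0,0,0.03],[0,0,0,0,0,0,0.03]]'
python3 - <<'E'
from h import *
s=sense();print(s['force'],s['wrist_torque']);plan(RF,ftcp)
E
```

```text
time_s: 11.85
eef_pos: [639.6, 79.9, 37.7]
ee_rot: [0.131, 0.127, 0.983, -0.017]
force: [0.2, 0.7, -1.7]
grip_width: 0.409
grip_force: 45.4
time_s: 12.05
eef_pos: [639.8, 79.8, 36.9]
ee_rot: [0.131, 0.127, 0.983, -0.017]
force: [0.1, 0.0, -0.2]
grip_width: 0.405
grip_force: 45.5
[ 0.10137068  0.03896938 -0.20968166] [-0.01612151  0.19981272 -0.00810497]
rotvec [0.    0.004 0.002] deg 0.2 shift after rot (m) [-0.0035  0.0012  0.0001] before rot [-0.0035  0.0012  0.0001]
```

```bash
python3 -m jog '[[0.0002,0,0.0008,0,0,0,0.03],[0,0,0,0,0,0,0.03]]'
python3 -m jog '[[-0.0013,0,0.0007,0,0,0,0.03],[0,0,0,0,0,0,0.03]]'
python3 -m jog '[[-0.0009,0,0.0005,0,0,0,0.03],[0,0,0,0,0,0,0.03]]'
python3 - <<'E'
from h import *
s=sense();print(s['force'],s['wrist_torque']);plan(RF,ftcp)
E
```

```text
time_s: 12.25
eef_pos: [640.0, 79.8, 36.6]
ee_rot: [0.132, 0.127, 0.983, -0.017]
force: [-2.6, -0.4, 5.2]
grip_width: 0.406
grip_force: 46.0
time_s: 12.45
eef_pos: [640.5, 79.7, 36.3]
ee_rot: [0.13, 0.127, 0.983, -0.017]
force: [-9.5, 0.1, 10.9]
grip_width: 0.409
grip_force: 46.7
time_s: 12.65
eef_pos: [640.8, 79.7, 36.3]
ee_rot: [0.13, 0.127, 0.983, -0.017]
force: [-16.5, 0.8, 17.6]
grip_width: 0.404
grip_force: 47.4
[-16.52154849   0.81017786  17.55291458] [ 0.06980035  1.74687587 -0.05511429]
rotvec [-0.     0.     0.002] deg 0.1 shift after rot (m) [-0.0026  0.0011 -0.0008] before rot [-0.0026  0.0011 -0.0008]
```

The TCP position matches the earlier stop-contact plane, so the foot is at the stop and the bottle is seated. I'll relieve the push, then let go.

```bash
python3 -m jog '[[0.0013,0,-0.0017,0,0,0,0.03],[0,0,0,0,0,0,0.03]]'
python3 - <<'E'
from h import *
s=sense();print(s['force'],s['wrist_torque']);plan(RF,ftcp)
E
```

```text
time_s: 12.85
eef_pos: [640.3, 79.8, 36.7]
ee_rot: [0.131, 0.127, 0.983, -0.017]
force: [-0.4, -0.3, 1.0]
grip_width: 0.401
grip_force: 45.6
[-0.36492832 -0.26792744  0.96013391] [ 0.04563714  0.2495031  -0.01507904]
rotvec [0.    0.003 0.001] deg 0.2 shift after rot (m) [-0.003   0.0011 -0.0003] before rot [-0.003   0.0011 -0.0002]
```

```bash
python3 -m jog '[[0,0,0,0,0,0,0.04],[0,0,0,0,0,0,0.05],[0,0,0,0,0,0,0.07],[0,0,0,0,0,0,0.075],[0,0,0,0,0,0,0.075]]'
python3 -m jog '[[0,0,-0.02,0,0,0,0.075],[0,0,-0.03,0,0,0,0.075],[0,0,-0.04,0,0,0,0.075],[0,0,-0.04,0,0,0,0.075],[0,0,-0.03,0,0,0,0.075]]'
python3 -m jog '[[0,0,0,0,0,0,0.075],[0,0,0,0,0,0,0.075]]'
python3 - <<'E'
from h import *
s=sense();S=cam("side");C=cam("wrist",s);print(s['joints'].round(2),s['eef_pos'].round(1))
f=np.array([679.4,69.7,33.5]);k=f+98*ax
print("side",proj(S,f),proj(S,k),"wrist",proj(C,f),proj(C,k))
w=eyes.capture("wrist");a=eyes.capture("side")
import pickle;pickle.dump((s,w,a),open("w6.pkl","wb"))
im=np.zeros((600,800,3),np.uint8);im[:384,:512]=w[:,:,::-1];im[384:384+216,:400]=crop(a[:,:,::-1],240,160,100,54,4);im[384:600,400:800]=crop(a[:,:,::-1],255,250,100,54,4);cv2.imwrite("pics/w6.png",im)
E
```

```text
time_s: 13.35
eef_pos: [640.4, 79.7, 36.6]
ee_rot: [0.131, 0.127, 0.983, -0.017]
force: [0.8, -0.2, -0.2]
grip_width: 0.879
grip_force: 0.0
time_s: 13.85
eef_pos: [599.7, 90.5, 193.7]
ee_rot: [0.132, 0.127, 0.983, -0.017]
force: [0.4, 0.4, 0.2]
grip_width: 0.878
grip_force: 0.0
time_s: 14.05
eef_pos: [599.8, 90.4, 191.2]
ee_rot: [0.131, 0.127, 0.983, -0.017]
force: [-0.5, -0.2, -0.7]
grip_width: 0.879
grip_force: 0.0
[-0.02  0.42  1.51 -0.08  0.96 -1.3 ] [599.8  90.4 191.2]
side [304.00501441 187.14049247] [270.3923928  183.86564168] wrist [261.41734733 204.38519119] [261.40108649 123.50137725]
```

View pics/w6.png

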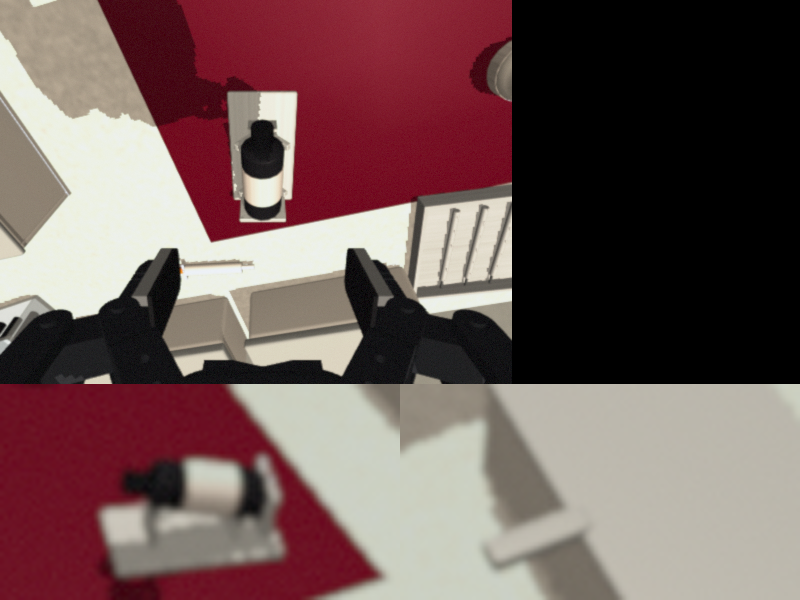

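The bottle lies in the cradle with its foot at the stop: the cap is at (263,127) and the foot at (262,215) in the wrist view, close to prediction. The cradle hasn't moved. Next is the lid, so I'll check which tool pitch suits the wrist for gripping the tab.

Run:
```python
from h import *
from math import *
s=sense();j=np.degrees(s['joints'])
E=lambda q,a:R.from_euler(q,a,degrees=True).as_matrix()
fk=lambda j:E('z',j[0])@E('y',j[1]+j[2])@E('z',j[3])@E('y',j[4])@E('z',j[5]+90)
print("model err",np.degrees(np.linalg.norm(R.from_matrix(fk(j).T@R_of(s['ee_rot'])).as_rotvec())))
L=230
for p in(35,45,55,60):
  for th in(0,30,60):
    q=radians(p+th);z=np.array([cos(q),0,-sin(q)]);x=np.array([-sin(q),0,-cos(q)])
    u=radians(th);tab=np.array([633.6-177*cos(u)+5*sin(u),-238,85+177*sin(u)+5*cos(u)])
    w=tab-(L-8)*z
    r=hypot(w[0],w[1]);j1=degrees(atan2(w[1],w[0])-asin(117/r))
    o=[]
    for F in(95,115):
      e=R.from_matrix((E('z',j1)@E('y',F)).T@frame(x,z)@E('z',-90)).as_euler('ZYZ',degrees=True);o.append(e.round(0).tolist())
    print(p,th,"w",w.round(0),"j1 %.0f"%j1,o)
```

```text
model err 3.065952929769769e-14
35 0 w [ 275. -238.  217.] j1 -60 [[53.0, 62.0, -166.0], [64.0, 52.0, 174.0]]
35 30 w [ 389. -238.  379.] j1 -46 [[19.0, 68.0, -141.0], [24.0, 50.0, -149.0]]
35 60 w [ 569. -238.  462.] j1 -34 [[-3.0, 89.0, -124.0], [-3.0, 69.0, -122.0]]
45 0 w [ 300. -238.  247.] j1 -56 [[41.0, 63.0, -158.0], [51.0, 49.0, -176.0]]
45 30 w [ 425. -238.  392.] j1 -43 [[11.0, 74.0, -135.0], [13.0, 55.0, -139.0]]
45 60 w [ 607. -238.  455.] j1 -32 [[-8.0, 98.0, -122.0], [-8.0, 78.0, -119.0]]
55 0 w [ 329. -238.  272.] j1 -53 [[30.0, 65.0, -151.0], [37.0, 49.0, -164.0]]
55 30 w [ 463. -238.  399.] j1 -40 [[3.0, 81.0, -131.0], [4.0, 61.0, -132.0]]
55 60 w [ 643. -238.  442.] j1 -30 [[-13.0, 107.0, -121.0], [-12.0, 87.0, -117.0]]
60 0 w [ 346. -238.  282.] j1 -51 [[25.0, 67.0, -147.0], [31.0, 49.0, -158.0]]
60 30 w [ 483. -238.  400.] j1 -39 [[0.0, 85.0, -129.0], [0.0, 65.0, -129.0]]
60 60 w [ 660. -238.  433.] j1 -29 [[-15.0, 111.0, -122.0], [-14.0, 92.0, -116.0]]
```

The flipped roll (camera above) keeps joint 6 near +0.4, which is better. I'll plan the transit to the tab with tool pitch 50°.

```bash
cat >> h.py <<'E'
def lidR(p):
    q=np.radians(p);return frame([np.sin(q),0,np.cos(q)],[np.cos(q),0,-np.sin(q)])
RL=lidR(50)
E
python3 - <<'E'
from h import *
plan(RL,[430,-150,240]);
E
```

```text
rotvec [-0.628  0.174  2.84 ] deg 167.0 shift after rot (m) [-0.0975  0.2402 -0.1475] before rot [ 0.0863 -0.2754 -0.0751]
```

```bash
python3 -m jog '[[0.0123,-0.0393,-0.0107,0,0,0,0.075],[0.0123,-0.0393,-0.0107,0,0,0,0.075],[0.0123,-0.0393,-0.0107,0,0,0,0.075],[0.0123,-0.0393,-0.0107,0,0,0,0.075],[0.0123,-0.0393,-0.0107,0,0,0,0.075]]'
python3 -m jog '[[0.0123,-0.0393,-0.0107,0,0,0,0.075],[0.0123,-0.0393,-0.0107,0,0,0,0.075],[0,0,0,-0.0285,0.0079,0.129,0.075],[0,0,0,-0.0285,0.0079,0.129,0.075],[0,0,0,-0.0285,0.0079,0.129,0.075]]'
python3 -m jog '[[0,0,0,-0.0285,0.0079,0.129,0.075],[0,0,0,-0.0285,0.0079,0.129,0.075],[0,0,0,-0.0285,0.0079,0.129,0.075],[0,0,0,-0.0285,0.0079,0.129,0.075],[0,0,0,-0.0285,0.0079,0.129,0.075]]'
python3 -m jog '[[0,0,0,-0.0285,0.0079,0.129,0.075],[0,0,0,-0.0285,0.0079,0.129,0.075],[0,0,0,-0.0285,0.0079,0.129,0.075],[0,0,0,-0.0285,0.0079,0.129,0.075],[0,0,0,-0.0285,0.0079,0.129,0.075]]'
python3 -m jog '[[0,0,0,-0.0285,0.0079,0.129,0.075],[0,0,0,-0.0285,0.0079,0.129,0.075],[0,0,0,-0.0285,0.0079,0.129,0.075],[0,0,0,-0.0285,0.0079,0.129,0.075],[0,0,0,-0.0285,0.0079,0.129,0.075]]'
python3 -m jog '[[0,0,0,-0.0285,0.0079,0.129,0.075],[0,0,0,-0.0285,0.0079,0.129,0.075],[0,0,0,-0.0285,0.0079,0.129,0.075],[0,0,0,-0.0285,0.0079,0.129,0.075],[0,0,0,0,0,0,0.075]]'
python3 - <<'E'
from h import *
s=sense();print(s['joints'].round(2))
plan(RL,np.array([457,-238.5,90])-112*RL[:,2])
E
```

```text
time_s: 14.65
eef_pos: [477.6, -82.1, 225.6]
ee_rot: [0.13, 0.127, 0.983, -0.017]
force: [0.2, -0.2, -0.5]
grip_width: 0.879
grip_force: 0.0
time_s: 15.15
eef_pos: [430.3, -150.0, 239.8]
ee_rot: [0.124, 0.311, 0.941, 0.053]
force: [-0.1, -0.1, -0.6]
grip_width: 0.878
grip_force: 0.0
time_s: 15.65
eef_pos: [430.5, -149.7, 239.7]
ee_rot: [0.104, 0.582, 0.79, 0.162]
force: [-0.1, 0.0, 0.2]
grip_width: 0.876
grip_force: 0.0
time_s: 16.15
eef_pos: [430.4, -149.7, 239.7]
ee_rot: [0.073, 0.79, 0.554, 0.252]
force: [-0.2, -0.6, 0.2]
grip_width: 0.879
grip_force: 0.0
time_s: 16.65
eef_pos: [430.4, -149.8, 239.7]
ee_rot: [0.033, 0.913, 0.257, 0.316]
force: [-0.2, -0.2, 0.3]
grip_width: 0.88
grip_force: 0.0
time_s: 17.15
eef_pos: [430.3, -149.2, 239.8]
ee_rot: [-0.001, 0.94, 0.0, 0.342]
force: [-0.3, -0.2, 0.1]
grip_width: 0.878
grip_force: 0.0
[-0.88 -0.12  2.14  0.78  0.79  0.22]
rotvec [-0.001 -0.     0.001] deg 0.1 shift after rot (m) [-0.0759  0.0893  0.0199] before rot [-0.0759  0.0893  0.0198]
```

```bash
python3 -m jog '[[-0.0253,0.0298,0.0066,0,0,0,0.075],[-0.0253,0.0298,0.0066,0,0,0,0.075],[-0.0253,0.0298,0.0066,0,0,0,0.075],[0,0,0,0,0,0,0.075],[0,0,0,0,0,0,0.075]]'
python3 - <<'E'
from h import *
s=sense();C=cam("wrist",s);w=eyes.capture("wrist");a=eyes.capture("side");S=cam("side");T=cam("top");tp=eyes.capture("top")
cv2.imwrite("pics/w7.png",w[:,:,::-1]);import pickle;pickle.dump((s,w,a,tp),open("w7.pkl","wb"))
print(s['joints'].round(2),s['eef_pos'])
def prof(C,im,xs,ys,z):
    out=np.zeros(len(ys))
    for k,y in enumerate(ys):
        vals=[]
        for x in xs:
            u,v=proj(C,[x,y,z]);vals.append(cv2.getRectSubPix(im[:,:,1].astype(np.float32),(1,1),(float(u),float(v)))[0,0])
        out[k]=np.mean(vals)
    return out.round(0).astype(int)
ys=np.arange(-264,-212,2)
print(ys.tolist())
for xs in([445,450,455],[465,470,475]):print(xs,"wrist",prof(C,w,xs,ys,95).tolist(),"\n  side",prof(S,a,xs,ys,95).tolist())
xs=np.arange(420,510,3);print(xs.tolist());print("along x wrist",[int(prof(C,w,[x],[-240,-238,-236],95).mean()) for x in xs])
print("along x side",[int(prof(S,a,[x],[-240,-238,-236],95).mean()) for x in xs])
E
```

```text
time_s: 17.65
eef_pos: [385.2, -239.5, 176.3]
ee_rot: [-0.0, 0.94, 0.001, 0.342]
force: [1.5, 0.6, 1.1]
grip_width: 0.873
grip_force: 0.0
[-1.17  0.05  2.19  0.92  0.84 -0.22] [ 385.24107986 -239.50983852  176.34642344]
[-264, -262, -260, -258, -256, -254, -252, -250, -248, -246, -244, -242, -240, -238, -236, -234, -232, -230, -228, -226, -224, -222, -220, -218, -216, -214]
[445, 450, 455] wrist [118, 110, 112, 110, 110, 111, 150, 153, 144, 126, 145, 147, 148, 149, 150, 147, 126, 152, 153, 153, 152, 152, 154, 152, 153, 154] 
  side [210, 211, 212, 211, 205, 186, 160, 149, 168, 188, 196, 197, 197, 195, 196, 198, 202, 205, 206, 205, 204, 205, 206, 208, 213, 215]
[465, 470, 475] wrist [76, 75, 78, 77, 76, 76, 75, 75, 74, 128, 149, 149, 150, 151, 154, 154, 118, 76, 77, 75, 76, 75, 75, 77, 76, 75] 
  side [119, 119, 119, 118, 115, 111, 116, 140, 169, 190, 198, 199, 199, 196, 189, 170, 146, 127, 120, 118, 118, 119, 119, 119, 119, 119]
[420, 423, 426, 429, 432, 435, 438, 441, 444, 447, 450, 453, 456, 459, 462, 465, 468, 471, 474, 477, 480, 483, 486, 489, 492, 495, 498, 501, 504, 507]
along x wrist [173, 174, 173, 173, 173, 175, 174, 130, 107, 155, 155, 154, 154, 153, 153, 152, 152, 151, 151, 150, 150, 149, 149, 149, 147, 149, 140, 149, 149, 149]
along x side [218, 218, 218, 218, 218, 218, 210, 187, 188, 198, 199, 197, 195, 195, 194, 195, 194, 194, 193, 194, 194, 194, 193, 193, 194, 194, 192, 195, 197, 197]
```

The tab measures y −246 to −232 with its tip at about x=443, so the tab point is near (458,−239,90). That agrees with the earlier estimates. I'll advance 121 mm and grip.

```bash
python3 -m jog '[[0,0,0.04,0,0,0,0.075],[0,0,0.04,0,0,0,0.075],[0,0,0.03,0,0,0,0.06],[0,0,0.011,0,0,0,0.05],[0,0,0,0,0,0,0.04]]'
python3 -m jog '[[0,0,0,0,0,0,0.03],[0,0,0,0,0,0,0.022],[0,0,0,0,0,0,0.022]]' 30
python3 -m jog '[[0,0,0,0,0,0,0.008],[0,0,0,0,0,0,0.008],[0,0,0,0,0,0,0.008],[0,0,0,0,0,0,0.008]]' 30
python3 - <<'E'
from h import *
s=sense();print(s['force'].round(1),s['wrist_torque'].round(2),s['eef_pos'].round(1),s['grip_width']*85.4)
E
```

```text
time_s: 18.3
eef_pos: [464.3, -237.7, 83.8]
ee_rot: [-0.001, 0.94, 0.003, 0.343]
force: [0.4, 0.3, 0.7]
grip_width: 0.469
grip_force: 0.0
time_s: 18.6
eef_pos: [463.4, -239.5, 85.3]
ee_rot: [0.001, 0.939, 0.001, 0.343]
force: [0.3, -0.5, -0.1]
grip_width: 0.256
grip_force: 0.0
time_s: 19.0
eef_pos: [463.3, -240.2, 84.7]
ee_rot: [0.001, 0.939, 0.001, 0.343]
force: [-4.6, -4.5, 1.3]
grip_width: 0.184
grip_force: 32.8
[-4.6 -4.5  1.3] [-0.47  0.51 -0.49] [ 463.3 -240.2   84.7] 15.70264926450845
```

```bash
python3 -m jog '[[0,0.0008,0,0,0,0,0.008],[0,0,0,0,0,0,0.008]]' 60
python3 -m jog '[[0.008,0,-0.0089,0,-0.0698,0,0.008],[0.008,0,-0.0089,0,-0.0698,0,0.008],[0,0,0,0,0,0,0.008]]'
python3 - <<'E'
from h import *
s=sense();print(s['force'].round(1),s['wrist_torque'].round(2),s['eef_pos'].round(1),s['grip_width']*85.4,s['joints'].round(2))
z=R_of(s['ee_rot'])[:,2];print("rot",np.degrees(np.arctan2(-z[2],z[0]))-50,"expected",[635-171.7*np.cos(np.radians(8)),85+171.7*np.sin(np.radians(8))])
E
```

```text
time_s: 19.2
eef_pos: [463.2, -240.2, 84.5]
ee_rot: [0.001, 0.939, 0.001, 0.343]
force: [-5.1, -1.7, 2.5]
grip_width: 0.174
grip_force: 60.9
time_s: 19.5
eef_pos: [464.8, -240.1, 107.7]
ee_rot: [0.001, 0.96, 0.003, 0.28]
force: [-14.7, -5.8, 1.7]
grip_width: 0.175
grip_force: 61.7
[-14.7  -5.8   1.7] [-0.73  1.79 -0.78] [ 464.8 -240.1  107.7] 14.954611678823643 [-0.91  0.32  2.03  0.85  0.6  -0.01]
rot 7.502527248350994 expected [np.float64(464.9709725970724), np.float64(108.89602143484323)]
```

```bash
python3 -m jog '[[-0.0009,0.0004,-0.0005,0,0,0,0.008],[0,0,0,0,0,0,0.008]]' 
python3 -m jog '[[0.008,0,-0.0089,0,-0.0698,0,0.008],[0.008,0,-0.0089,0,-0.0698,0,0.008],[0,0,0,0,0,0,0.008]]'
cat > st.py <<'E'
from h import *
s=sense();z=R_of(s['ee_rot'])[:,2];print(s['force'].round(1),s['wrist_torque'].round(2),s['eef_pos'].round(1),(s['grip_width']*85.4).round(1),s['joints'].round(2))
t=np.degrees(np.arctan2(-z[2],z[0]))-50
r=s['eef_pos']-[635,0,85];print("rot %.1f"%t,"pos angle %.1f"%np.degrees(np.arctan2(r[2],-r[0])),"radius %.1f"%np.hypot(r[0],r[2]))
E
python3 st.py
```

```text
time_s: 19.7
eef_pos: [464.5, -240.2, 107.0]
ee_rot: [-0.0, 0.959, 0.001, 0.282]
force: [6.1, -1.2, -1.6]
grip_width: 0.169
grip_force: 60.0
time_s: 20.0
eef_pos: [469.6, -240.2, 131.4]
ee_rot: [0.001, 0.977, 0.003, 0.213]
force: [-1.9, -5.0, -1.3]
grip_width: 0.176
grip_force: 61.7Traceback (most recent call last):
  File "st.py", line 2, in <module>
    s=sense();z=R_of(s['ee_rot'])[:,2];print(s['force'].round(1),s['wrist_torque'].round(2),s['eef_pos'].round(1),(s['grip_width']*85.4).round(1),s['joints'].round(2))
                                                                                                                  ^^^^^^^^^^^^^^^^^^^^^^^^^^^^
AttributeError: 'float' object has no attribute 'round'
```

```bash
sed -i "s/(s\['grip_width'\]\*85.4).round(1)/round(s['grip_width']*85.4,1)/" st.py
python3 -m jog '[[0.008,0,-0.0089,0,-0.0698,0,0.008],[0.008,0,-0.0089,0,-0.0698,0,0.008],[0.008,0,-0.0089,0,-0.0698,0,0.008],[0,0,0,0,0,0,0.008]]'
python3 st.py
```

```text
time_s: 20.4
eef_pos: [482.6, -240.2, 164.3]
ee_rot: [0.0, 0.994, 0.003, 0.11]
force: [-4.8, -5.0, 1.5]
grip_width: 0.169
grip_force: 62.3
[-4.8 -5.   1.5] [-0.96  0.66 -0.51] [ 482.6 -240.2  164.3] 14.4 [-0.75  0.33  1.71  0.18  0.95  0.72]
rot 27.4 pos angle 27.5 radius 171.8
```

```bash
python3 -m jog '[[0.008,0.0002,-0.0089,0,-0.0698,0,0.008],[0.008,0,-0.0089,0,-0.0698,0,0.008],[0.008,0,-0.0089,0,-0.0698,0,0.008],[0,0,0,0,0,0,0.008]]'
python3 st.py
python3 -m jog '[[0.008,0,-0.0089,0,-0.0698,0,0.008],[0.008,0,-0.0089,0,-0.0698,0,0.008],[0,0,0,0,0,0,0.008]]'
python3 st.py
```

```text
time_s: 20.8
eef_pos: [502.0, -240.3, 193.7]
ee_rot: [-0.0, 1.0, 0.003, 0.005]
force: [-7.1, -4.5, 5.4]
grip_width: 0.174
grip_force: 62.7
[-7.1 -4.5  5.4] [-0.77  0.83 -0.32] [ 502.  -240.3  193.7] 14.8 [-0.66  0.42  1.48  0.01  1.24  0.9 ]
rot 39.4 pos angle 39.3 radius 171.8
time_s: 21.1
eef_pos: [518.2, -240.3, 211.0]
ee_rot: [-0.0, 0.998, 0.003, -0.064]
force: [-6.7, -2.9, 8.8]
grip_width: 0.174
grip_force: 62.9
[-6.7 -2.9  8.8] [-0.65  0.79 -0.2 ] [ 518.2 -240.3  211. ] 14.9 [-0.61  0.5   1.31 -0.07  1.44  0.97]
rot 47.4 pos angle 47.2 radius 171.8
```

```bash
python3 -m jog '[[0.0077,0,-0.0092,0,-0.0698,0,0.008],[0.008,0,-0.0089,0,-0.0698,0,0.008],[0.008,0,-0.0089,0,-0.0698,0,0.008],[0,0,0,0,0,0,0.008]]'
python3 -m jog '[[0.0012,0,-0.0013,0,-0.0105,0,0.008],[0,0,0,0,0,0,0.008],[0,0,0,0,0,0,0.008],[0,0,0,0,0,0,0.008]]'
python3 st.py
python3 - <<'E'
from h import *
import pickle
s=sense();a=eyes.capture("side");S=cam("side");w=eyes.capture("wrist")
cv2.imwrite("pics/end_side.png",a[:,:,::-1]);cv2.imwrite("pics/end_w.png",w[:,:,::-1])
o=pickle.load(open("w6.pkl","rb"))[2]
d=np.abs(a[160:214,240:340].astype(int)-o[160:214,240:340]).max(2);print("cradle area px changed",(d>40).sum())
# lid left/front corner expected on side view at several angles, with edge contrast
for th in(56,58,60,62,64):
    t=np.radians(th);L=np.array([-142,6])
    p=np.array([635-142*np.cos(t)+6*np.sin(t),0,85+142*np.sin(t)+6*np.cos(t)])
    print(th,[proj(S,[p[0],y,p[2]]).round(1).tolist() for y in(-128,-351)])
E
```

```text
time_s: 21.5
eef_pos: [546.7, -240.4, 232.4]
ee_rot: [-0.0, 0.986, 0.003, -0.169]
force: [-4.8, -3.2, 8.6]
grip_width: 0.174
grip_force: 62.8
time_s: 21.9
eef_pos: [547.5, -240.4, 232.9]
ee_rot: [-0.001, 0.985, 0.003, -0.172]
force: [-1.2, -2.9, 5.0]
grip_width: 0.167
grip_force: 62.5
[-1.2 -2.9  5. ] [-0.64 -0.08  0.02] [ 547.5 -240.4  232.9] 14.3 [-0.54  0.67  1.01 -0.18  1.76  1.02]
rot 59.8 pos angle 59.4 radius 171.9
cradle area px changed 843
56 [[305.5, 200.4], [365.5, 280.4]]
58 [[307.4, 198.9], [367.8, 278.7]]
60 [[309.3, 197.6], [370.1, 277.1]]
62 [[311.2, 196.2], [372.3, 275.5]]
64 [[313.2, 194.9], [374.7, 274.0]]
```

```bash
python3 - <<'E'
from h import *
import pickle
a=cv2.imread("pics/end_side.png")[:,:,::-1];o=pickle.load(open("w6.pkl","rb"))[2]
d=(np.abs(a.astype(int)-o).max(2)>40)[160:214,240:340];v,u=np.where(d);print("changed u",u.min()+240,u.max()+240,"v",v.min()+160,v.max()+160,"in bottle/cradle",d[12:45,22:62].sum())
m=lambda im:[(x.mean().round(1)) for x in np.where(im[170:195,262:305].max(2)<60)];print("dark bottle px centroid before/after",m(o),m(a))
E
python3 -m jog '[[0,0,0,0,0,0,0.008],[0,0,0,0,0,0,0.008],[0,0,0,0,0,0,0.008],[0,0,0,0,0,0,0.008],[0,0,0,0,0,0,0.008]]'; python3 st.py
```

```text
changed u 265 339 v 168 213 in bottle/cradle 30
dark bottle px centroid before/after [np.float64(15.3), np.float64(23.2)] [np.float64(15.5), np.float64(23.2)]
time_s: 22.5
eef_pos: [547.5, -240.4, 232.9]
ee_rot: [-0.001, 0.985, 0.003, -0.172]
force: [-1.8, -2.9, 4.6]
grip_width: 0.17
grip_force: 62.5
[-1.8 -2.9  4.6] [-0.67 -0.15  0.  ] [ 547.5 -240.4  232.9] 14.5 [-0.54  0.67  1.01 -0.18  1.76  1.02]
rot 59.8 pos angle 59.4 radius 171.9
```

The bottle hasn't moved, and the lid is held steady at about 60°.

```bash
python3 -c "
from rig import finish_job
print(finish_job())"
```

```text
the job is handed in; nothing more can be done
None
```

The black bottle lies in the cradle with its foot at the stop and its cap at the raised end, and the gripper is holding the lid still by its tab at about 60° (59.8° by the tool's rotation); I handed the job in at 22.5 s.

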